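Catch the falling chamber cover and lower it shut

TASK

The hinged cover of the slide incubation chamber stands open, leaning back a little past upright. Push it forward over its balance point with a fingertip, catch it on a finger before it has fallen half way, and lower it on that finger until it is fully shut, slowly and without letting it drop or slam. Do not grip the cover between the fingers or press hard on it, leave the pot, the dropper bottle and the marker where they stand, and finish clear of everything.

Things in the scene. Friction and masses are not known exactly. Their poses are not given: they have to be found in the camera images.
- chamber: White open box (slide incubation chamber), 120 x 130 x 60 mm (x, y, z), fixed to the cart top, glass slides inside. Origin: centre of its underside. At yaw 0 its x axis points away from the robot; here it is turned by -0.7 to -1.5 rad, so that its hinge, along the +x upper edge, is on the right and its front (-x) on the left, seen from the robot.
- hinge_line (a point): Middle of the cover's hinge line, 64 mm along the chamber's +x and 60 mm above the cart top; the hinge runs along the chamber's y axis. The grey flat cover is 130 mm wide and 6 mm thick; its underside lies in the plane of the hinge line, and its plate reaches from 4 to 126 mm from that line.
- cover (a joint): Cover angle, rad: 0 = shut, flat on the box; 1.57 = upright; 1.85 = leaning back on its stop, where it comes to rest at the start. About 0.15 kg, no spring, light viscous hinge damping (0.05 N m s/rad): tipped a little forward of upright it falls shut in about 2 s and would land at about 2 rad/s.
- tongue_edge (a point): End of the 50 mm wide, 6 mm thick tongue in the middle of the cover's front: centre of its end face, 160 mm from the hinge line; moves with the cover. Shut, 36 mm of tongue stand free beyond the front wall, 60 mm above the cart, so a finger can be under it. Its x axis points along the cover to the hinge, its z axis out of the outer side (up when shut).
- pot: Bystander: loose white-capped specimen pot, 50 mm across, 55 mm tall, at one side of the chamber. Origin: centre of its underside.
- dropper: Bystander: loose amber dropper bottle, 33 mm across, 82 mm tall, at one side of the chamber. Origin: centre of its underside.
- marker: Bystander: loose black-capped marker, 132 mm long, 14 mm thick, lying to the left of the chamber. Origin: centre of its underside, long axis y.

How it is judged:
By the outcome, as a careful person would: the job done as asked, in the order asked, and still so for the second after the job is handed in, with the robot touching nothing.
It also fails if it takes over 56 s, if anything falls off the work surface, if the arm or the gripper's body presses on something with over 40 N, if the wrist force passes 120 N, or if a joint passes its speed limit or range.

ROBOT

A 7-joint arm with a two-finger parallel gripper is mounted at the origin on a cart in front of the work surface, level with it; the furniture and walls round the work are solid. World frame = base frame: x ahead of the robot, y to its left, z up, the work surface at z = 0. Lengths are in m, angles in rad, forces in N, time in s.
With the tool pointing down it reaches from about 0.425 to 0.925 m from the base axis. Payload 6.8 kg.
Tool frame: the origin (TCP) lies midway between the tips of the shut fingers; the grasp point (between the pads) lies 19 mm behind it; z points along the fingers, y is the line along which they close (so a half turn about z gives the same grasp; the last joint's range is limited). The gripper opens to 85 mm and grips with 20 to 120 N. Pads are 22 mm wide; open, the fingers measure 114 mm over their backs; the gripper's body (76 mm by 85 mm) begins 54 mm behind the grasp point. The pads swing forward as they close: fully open they stand 13 mm farther back than shut.
Start: joints at [-1.264, 0.477, 0.022, 1.555, -0.011, 1.109, -0.083], TCP at [0.272, 0.618, 0.231] pointing down, gripper open.
Joint ranges: [-2.96, 2.96], [-0.34, 2.1], [-1.41, 1.46], [0.24, 2.44], [-1.37, 4.51], [0.17, 1.92], [-2.96, 2.96]. Speed limits (rad/s): [2.39, 2.39, 3.14, 3.14, 3.14, 3.14, 3.14].

INTERFACE

Orientations are given as a unit quaternion [w, x, y, z].
In Python, from station import bot gives the robot as it stands.
- The arm moves only by the tool jog_arm, never from a script. Its argument "rows" is a list of rows, each an object of numbers: "fingers": the finger opening in mm, from 0 to 85.4; "x", "y", "z": the shift along the tool's x, y, z in mm; "ax", "ay", "az": the turn, a rotation vector about the tool's x, y, z in degrees. A call has exactly 8 rows; each row shifts and turns the commanded pose from where the row before left it, along the tool's axes as they then stand; what a row does not reach is not made up. A row lasts 1/10 s, in which the tool goes at most 50 mm and 8.59 degrees, less where a joint would pass 70% of its speed; a pose out of reach is approached as far as the arm can. A call with a gripper value outside its range is refused whole. The fingers move at their own pace and stop on an object; "force" is the grip in N (left out, the last holds). Time passes only in rows, so rows that do not move let the fingers close, or fill a call up. It gives the time, the measured TCP pose, the force, the opening and the grip force at its end, in the units of the state.
- bot.get_obs(): the state, without advancing time (a new reading comes with each control period).
- bot.read_camera(name): name is "scene" or "top" or "wrist"; returns a dict with "pixels" (384x512x3 uint8, red, green, blue), "vertical_fov" (degrees; the focal length in pixels is half the picture's height over the tangent of half this angle, whatever the lens; pixels are square), "cx", "cy" (the principal point, pixels), "dist_coeffs" ([k1, k2, p1, p2, k3] as OpenCV has them; the pictures are not rectified), "world_from_camera" (4x4, takes a point from camera to world coordinates). Camera axes: x right, y down, z forward; pixel columns grow to the right and rows downward; lengths in m; the calibration is good to about 2 mm. A picture is of the moment at which its call begins. There is no depth.
- bot.hand_in(): hands the job in; it is judged then, once.
The state is a dict: "t": time; "q": joint angles; "joint_vel": joint speeds; "joint_torque": joint torques, N m; "eef_pos": TCP position; "tool_rot": TCP orientation; "contact_force": force on the tool from outside, world axes, zero at the start; "torque": the same for the moment, N m; "gripper_width": opening from 0.0 (shut) to 1.0 (fully open); "grasp_force": force on a finger pad.
Only numpy, scipy, OpenCV 4.12 (cv2) and the standard library are available. Lean on these libraries where they do the work, as an engineer would, in place of code of your own. Each camera call takes 0.05 s, during which the arm holds its last target. There are 200 camera calls.

## Working session

There is one attempt and no reset: what is moved stays moved. The work goes in short steps, Python scripts to look and compute and a tool call to move; the robot and the scene stay as the last step left them, time stands still between calls to the robot, and variables do not carry over. Pictures are saved under pics/ and viewed, at most 10 in all, crops included, and the job is handed in when it is done.

Besides the shell and the picture viewer there is one more tool, called after "Request:" as name(argument=value, ...), one argument or row to a line, values as JSON. jog_arm: Moves the arm, as the interface text tells. Its arguments: {"type":"object","properties":{"rows":{"type":"array","items":{"type":"object","properties":{"fingers":{"type":"number"},"x":{"type":"number"},"y":{"type":"number"},"z":{"type":"number"},"ax":{"type":"number"},"ay":{"type":"number"},"az":{"type":"number"}}}},"force":{"type":"number"}},"required":["rows"]}

```bash
mkdir -p pics; ls; cat > h.py <<'E'
from station import bot
import numpy as np, cv2
from scipy.spatial.transform import Rotation as R
def cam(n):
    c=bot.read_camera(n); h,w=c['pixels'].shape[:2]
    f=h/2/np.tan(np.radians(c['vertical_fov'])/2)
    c['K']=np.array([[f,0,c['cx']],[0,f,c['cy']],[0,0,1.]]); c['d']=np.array(c['dist_coeffs'],float); c['T']=np.array(c['world_from_camera']); return c
def ray(c,uv):
    p=cv2.undistortPoints(np.array(uv,float).reshape(-1,1,2),c['K'],c['d'])[:,0]
    d=np.c_[p,np.ones(len(p))]@c['T'][:3,:3].T
    return c['T'][:3,3],d
def onz(c,uv,z):
    o,d=ray(c,uv); return o+d*((z-o[2])/d[:,2])[:,None]
def proj(c,P):
    T=np.linalg.inv(c['T']); r=cv2.Rodrigues(T[:3,:3])[0]
    return cv2.projectPoints(np.array(P,float).reshape(-1,1,3),r,T[:3,3],c['K'],c['d'])[0][:,0]
def save(c,n): cv2.imwrite('pics/'+n,c['pixels'][:,:,::-1])
E
python3 - <<'E'
from h import *
o=bot.get_obs(); print(o)
ims=[]
for n in ['scene','top']:
    c=cam(n); np.save(n+'.npy',c,allow_pickle=True); save(c,n+'0.png'); print(n,c['T'].round(3).tolist(),c['vertical_fov'],c['d'])
E
```

```text
pics
{'t': 0.0, 'q': array([-1.26410701,  0.47783412,  0.02233207,  1.55644809, -0.01152107,
        1.10929739, -0.08309701]), 'joint_vel': array([-0.00072709,  0.00033241,  0.00038997, -0.00019887,  0.0005715 ,
        0.00049694, -0.00093122]), 'joint_torque': array([ 4.67141635e-04, -5.96452045e+01,  1.60812624e+00, -2.81194675e+01,
        1.24586347e-02,  9.29083413e-03, -4.66557523e-06]), 'eef_pos': array([0.27178782, 0.61721653, 0.23030418]), 'tool_rot': array([-1.33729781e-04,  2.05900220e-01,  9.78572550e-01, -9.19902623e-04]), 'contact_force': array([ 0.59833709, -1.00544241, -0.14656849]), 'torque': array([-0.00266638, -0.00804137, -0.0287311 ]), 'grasp_force': 0.0, 'gripper_width': 0.9989093196859716}
scene [[0.616, -0.592, 0.52, 0.1], [-0.788, -0.452, 0.419, -0.037], [-0.013, -0.667, -0.745, 0.704], [0.0, 0.0, 0.0, 1.0]] 50.21424891047344 [-0.02466715  0.          0.          0.          0.        ]
top [[0.001, -0.987, 0.159, 0.373], [-1.0, 0.0, 0.008, 0.285], [-0.008, -0.159, -0.987, 0.995], [0.0, 0.0, 0.0, 1.0]] 45.04393182965594 [0.05643262 0.         0.         0.         0.        ]
```

View pics/scene0.png

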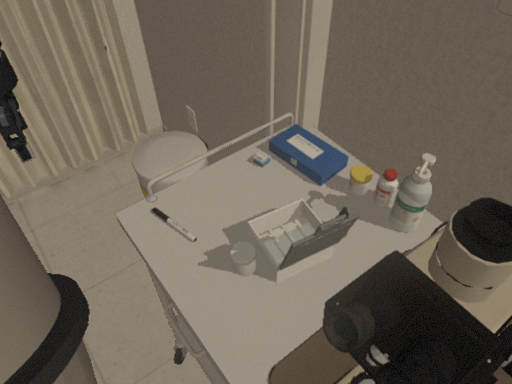

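View pics/top0.png

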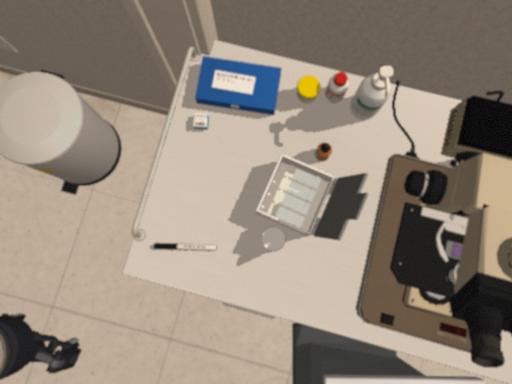

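```bash
python3 - <<'E'
from h import *
t=np.load('top.npy',allow_pickle=True).item()['pixels'][:,:,::-1]; s=np.load('scene.npy',allow_pickle=True).item()['pixels'][:,:,::-1]
a=cv2.resize(t[135:265,230:390],None,fx=4,fy=4,interpolation=cv2.INTER_CUBIC); b=cv2.resize(s[180:300,220:370],None,fx=4,fy=4,interpolation=cv2.INTER_CUBIC)
cv2.imwrite('pics/tz.png',a);cv2.imwrite('pics/sz.png',b)
E
```

```text
(no output)
```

View pics/tz.png

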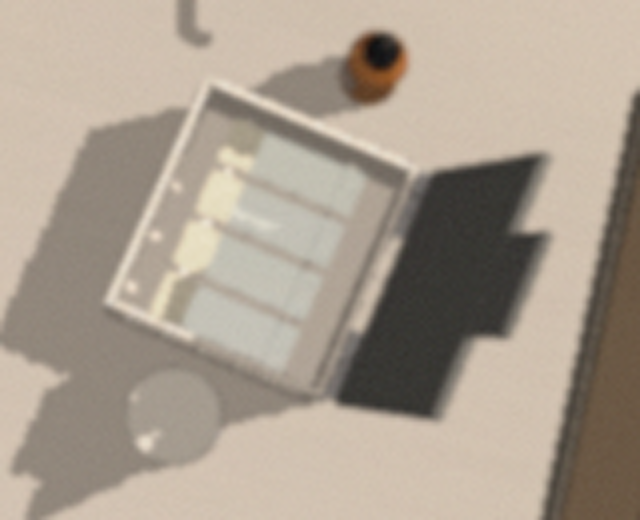

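View pics/sz.png

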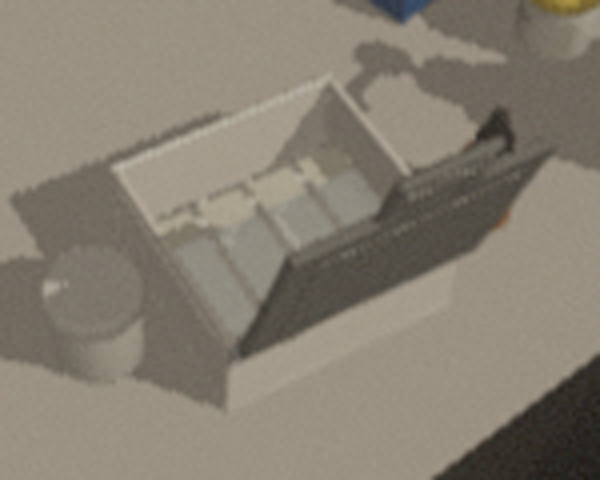

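```bash
cat > m.py <<'E'
from h import *
t=np.load('top.npy',allow_pickle=True).item()
cr=lambda L:[(230+u/4-.375,135+v/4-.375) for u,v in L]
P=onz(t,cr([(210,82),(108,300),(320,398),(415,168)]),.06)
print(P.round(4))
for i in range(4): print(np.linalg.norm(P[i]-P[(i+1)%4]).round(4))
cx=P.mean(0)
# +x dir: from front mid to hinge mid ; y dir
ax=(P[2]+P[3]-P[0]-P[1]); ay=(P[0]+P[3]-P[1]-P[2])
y1=np.arctan2(ax[1],ax[0]); y2=np.arctan2(-ay[0],ay[1]); print('yaw',y1,y2)
yaw=(y1+y2)/2; X=np.array([np.cos(yaw),np.sin(yaw),0]);Y=np.array([-X[1],X[0],0]);H=np.array([cx[0],cx[1],.06])+.064*X
print('c',cx,'X',X,'Y',Y,'H',H)
def cov(r,y,a,n=0): return H-X*r*np.cos(a)+np.array([0,0,1])*r*np.sin(a)+Y*y+n*(X*np.sin(a)+np.array([0,0,1])*np.cos(a))
print('tongue pred',((proj(t,[cov(.16,25e-3,1.85),cov(.16,-.025,1.85),cov(.126,.065,1.85),cov(.126,-.065,1.85),cov(.004,.065,1.85),cov(.004,-.065,1.85)])-[230,135])*4).round(0).tolist())
s=np.load('scene.npy',allow_pickle=True).item()
print('scene',((proj(s,[cov(.16,25e-3,1.85),cov(.16,-.025,1.85),cov(.126,.065,1.85),cov(.126,-.065,1.85),cov(.004,.065,1.85),cov(.004,-.065,1.85)])-[220,180])*4).round(0).tolist())
print('pot',onz(t,cr([(175,417)]),.055)); print('drop',onz(t,cr([(382,50)]),.08)); print('marker',onz(t,[(155,245),(216,248)],.01))
print('scope',onz(t,cr([(545,520),(640,95)]),.0),onz(t,cr([(545,520),(640,95)]),.03),onz(t,[(400,205),(408,175)],.1))
np.savez('p.npz',X=X,Y=Y,H=H)
E
python3 m.py
```

```text
[[0.5974 0.2461 0.06  ]
 [0.4839 0.2987 0.06  ]
 [0.4344 0.1919 0.06  ]
 [0.5521 0.1414 0.06  ]]
0.1251
0.1177
0.1281
0.1141
yaw -1.9926392342634947 -1.9900427764286672
c [0.51694998 0.21953381 0.06      ] X [-0.40825773 -0.91286671  0.        ] Y [ 0.91286671 -0.40825773  0.        ] H [0.49082149 0.16111035 0.06      ]
tongue pred [[543.0, 229.0], [499.0, 336.0], [542.0, 151.0], [429.0, 418.0], [430.0, 170.0], [330.0, 403.0]]
scene [[500.0, 132.0], [391.0, 181.0], [554.0, 131.0], [283.0, 255.0], [469.0, 240.0], [233.0, 351.0]]
pot [[0.42503523 0.26474916 0.055     ]]
drop [[0.60912033 0.15974634 0.08      ]]
marker [[0.41477203 0.5138678  0.01      ]
 [0.40831702 0.38503829 0.01      ]]
scope [[3.74474575e-01 6.87230079e-02 0.00000000e+00]
 [6.04036866e-01 8.89733691e-03 1.11022302e-16]] [[0.37442692 0.07524009 0.03      ]
 [0.5970711  0.01721733 0.03      ]] [[0.48840301 0.0207222  0.1       ]
 [0.54746736 0.00254533 0.1       ]]
```

```bash
cat > g.py <<'E'
# python3 g.py [u Y z]... (mm): state in chamber frame (origin hinge, z world) and tool-frame deltas to successive targets
from h import *
import sys
p=np.load('p.npz'); B=np.c_[-p['X'],p['Y'],[0,0,1]]; H=p['H']*[1,1,0]
def st():
    o=bot.get_obs(); w=o['tool_rot']; Rm=R.from_quat([w[1],w[2],w[3],w[0]]).as_matrix()
    print('t',round(o['t'],2),'q',o['q'].round(2),'F(uYz)',(B.T@o['contact_force']).round(1),'w',round(o['gripper_width'],2))
    L=B.T@(o['eef_pos']-H)*1000
    print('uYz',L.round(1)); print('toolaxes(uYz cols x y z)',(B.T@Rm).round(3).tolist())
    return L,B.T@Rm
if __name__=='__main__':
    L,M=st(); a=[float(x) for x in sys.argv[1:]]
    for i in range(0,len(a),3):
        T=np.array(a[i:i+3]); print(T,'d',(M.T@(T-L)).round(1)); L=T
E
python3 g.py
```

```text
t 0.1 q [-1.26  0.48  0.02  1.56 -0.01  1.11 -0.08] F(uYz) [ 0.4 -0.3 -0.2] w 1.0
uYz [ 327.  -386.1  230.4]
toolaxes(uYz cols x y z) [[-0.006, 1.0, -0.002], [-1.0, -0.006, 0.0], [-0.0, -0.002, -1.0]]
```

Request:
jog_arm(
  rows=[
    {"fingers":0,"z":-10,"ay":-8},
    {"fingers":0,"z":-10,"ay":-8},
    {"fingers":0,"z":-10,"ay":-8},
    {"fingers":0,"z":-10,"ay":-8},
    {"fingers":0,"z":-10,"ay":-8},
    {"fingers":0,"z":-10,"ay":-8},
    {"fingers":0},
    {"fingers":0},
  ],
)

```text
invalid input
```

```bash
python3 g.py -90 0 300
```

```text
t 0.1 q [-1.26  0.48  0.02  1.56 -0.01  1.11 -0.08] F(uYz) [ 0.4 -0.3 -0.2] w 1.0
uYz [ 327.  -386.1  230.4]
toolaxes(uYz cols x y z) [[-0.006, 1.0, -0.002], [-1.0, -0.006, 0.0], [-0.0, -0.002, -1.0]]
[-90.   0. 300.] d [-383.7 -419.3  -68.8]
```

Request:
jog_arm(
  rows=[
    {"fingers":0,"x":0,"y":0,"z":-10,"ax":0,"ay":-8,"az":0},
    {"fingers":0,"x":0,"y":0,"z":-10,"ax":0,"ay":-8,"az":0},
    {"fingers":0,"x":0,"y":0,"z":-10,"ax":0,"ay":-8,"az":0},
    {"fingers":0,"x":0,"y":0,"z":-10,"ax":0,"ay":-8,"az":0},
    {"fingers":0,"x":0,"y":0,"z":-10,"ax":0,"ay":-8,"az":0},
    {"fingers":0,"x":0,"y":0,"z":-10,"ax":0,"ay":-8,"az":0},
    {"fingers":0,"x":0,"y":0,"z":0,"ax":0,"ay":0,"az":0},
    {"fingers":0,"x":0,"y":0,"z":0,"ax":0,"ay":0,"az":0},
  ],
  force=20,
)

```text
t: 0.9
eef_pos: [0.2525, 0.6261, 0.2847]
tool_rot: [0.398, 0.187, 0.894, -0.084]
contact_force: [1.1, 0.6, -0.1]
gripper_width: -0.005
grasp_force: 0.0
```

```bash
python3 g.py -90 0 300
```

```text
t 0.9 q [-1.77  0.61  0.23  1.48  0.63  1.46 -0.59] F(uYz) [ 0.9  0.7 -0.1] w -0.0
uYz [ 327.2 -407.3  284.7]
toolaxes(uYz cols x y z) [[-0.007, 1.0, 0.004], [-0.67, -0.008, 0.743], [-0.743, -0.002, -0.67]]
[-90.   0. 300.] d [-281.3 -420.4  290.5]
```

Request:
jog_arm(
  rows=[
    {"fingers":0,"x":-20,"y":-30,"z":20,"ax":0,"ay":0,"az":0},
    {"fingers":0,"x":-20,"y":-30,"z":20,"ax":0,"ay":0,"az":0},
    {"fingers":0,"x":-20,"y":-30,"z":20,"ax":0,"ay":0,"az":0},
    {"fingers":0,"x":-20,"y":-30,"z":20,"ax":0,"ay":0,"az":0},
    {"fingers":0,"x":-20,"y":-30,"z":20,"ax":0,"ay":0,"az":0},
    {"fingers":0,"x":-20,"y":-30,"z":20,"ax":0,"ay":0,"az":0},
    {"fingers":0,"x":-20,"y":-30,"z":20,"ax":0,"ay":0,"az":0},
    {"fingers":0,"x":-20,"y":-30,"z":20,"ax":0,"ay":0,"az":0},
  ],
)

```text
t: 1.7
eef_pos: [0.3656, 0.3117, 0.2982]
tool_rot: [0.397, 0.191, 0.894, -0.084]
contact_force: [1.1, -1.0, 0.4]
gripper_width: -0.002
grasp_force: 0.0
```

```bash
python3 g.py -95 0 290
```

```text
t 1.7 q [-1.67  0.12  0.32  2.16  0.84  1.22 -0.65] F(uYz) [-0.4  1.4  0.4] w -0.0
uYz [  86.3 -175.8  298.2]
toolaxes(uYz cols x y z) [[0.0, 1.0, 0.002], [-0.671, -0.001, 0.742], [-0.742, 0.002, -0.671]]
[-95.   0. 290.] d [-111.9 -181.6  135.5]
```

Request:
jog_arm(
  rows=[
    {"fingers":0,"x":-16,"y":-26,"z":19,"ax":0,"ay":0,"az":0},
    {"fingers":0,"x":-16,"y":-26,"z":19,"ax":0,"ay":0,"az":0},
    {"fingers":0,"x":-16,"y":-26,"z":19,"ax":0,"ay":0,"az":0},
    {"fingers":0,"x":-16,"y":-26,"z":19,"ax":0,"ay":0,"az":0},
    {"fingers":0,"x":-16,"y":-26,"z":19,"ax":0,"ay":0,"az":0},
    {"fingers":0,"x":-16,"y":-26,"z":19,"ax":0,"ay":0,"az":0},
    {"fingers":0,"x":-16,"y":-26,"z":19,"ax":0,"ay":0,"az":0},
    {"fingers":0,"x":0,"y":0,"z":0,"ax":0,"ay":0,"az":0},
  ],
)

```text
t: 2.5
eef_pos: [0.443, 0.0945, 0.2938]
tool_rot: [0.398, 0.195, 0.893, -0.084]
contact_force: [-0.7, 0.5, 0.6]
gripper_width: -0.005
grasp_force: 0.0
```

```bash
python3 g.py -90 0 205; python3 - <<'E'
from h import *
c=cam('scene'); save(c,'s1.png')
E
```

```text
t 2.5 q [-1.29 -0.16  0.33  2.43  1.1   1.03 -0.51] F(uYz) [ 0.2 -0.8  0.6] w -0.0
uYz [-80.3 -16.5 293.8]
toolaxes(uYz cols x y z) [[0.009, 1.0, -0.002], [-0.67, 0.008, 0.742], [-0.742, 0.006, -0.67]]
[-90.   0. 205.] d [ 54.8 -10.   71.8]
```

View pics/s1.png

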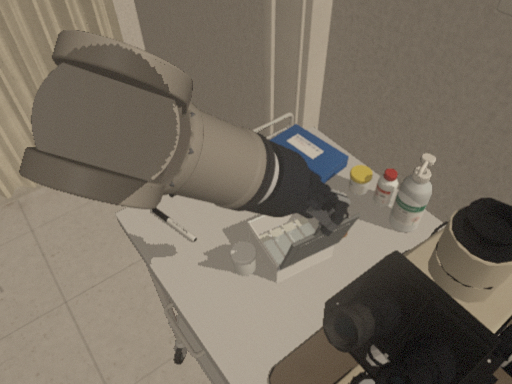

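Request:
jog_arm(
  rows=[
    {"fingers":0,"x":0,"y":-4,"z":0,"ax":0,"ay":5,"az":0},
    {"fingers":0,"x":0,"y":-4,"z":0,"ax":0,"ay":5,"az":0},
    {"fingers":0,"x":0,"y":0,"z":0,"ax":0,"ay":5,"az":0},
    {"fingers":0,"x":0,"y":0,"z":0,"ax":0,"ay":0,"az":0},
    {"fingers":0,"x":0,"y":0,"z":0,"ax":0,"ay":0,"az":0},
    {"fingers":0,"x":0,"y":0,"z":0,"ax":0,"ay":0,"az":0},
    {"fingers":0,"x":0,"y":0,"z":0,"ax":0,"ay":0,"az":0},
    {"fingers":0,"x":0,"y":0,"z":0,"ax":0,"ay":0,"az":0},
  ],
)

```text
t: 3.35
eef_pos: [0.4386, 0.0939, 0.2934]
tool_rot: [0.279, 0.197, 0.938, -0.058]
contact_force: [0.8, -0.5, 0.7]
gripper_width: 0.003
grasp_force: 0.0
```

```bash
python3 g.py -86 0 205
```

```text
t 3.35 q [-1.28 -0.23  0.47  2.32  0.81  0.97 -0.11] F(uYz) [-0.1  1.   0.7] w 0.0
uYz [-82.7 -20.2 293.4]
toolaxes(uYz cols x y z) [[-0.004, 1.0, 0.005], [-0.838, -0.006, 0.546], [-0.546, 0.002, -0.838]]
[-86.   0. 205.] d [31.3 -3.6 85. ]
```

Request:
jog_arm(
  rows=[
    {"fingers":0,"x":5,"y":-1,"z":14,"ax":0,"ay":0,"az":0},
    {"fingers":0,"x":5,"y":-1,"z":14,"ax":0,"ay":0,"az":0},
    {"fingers":0,"x":5,"y":-1,"z":14,"ax":0,"ay":0,"az":0},
    {"fingers":0,"x":5,"y":-1,"z":14,"ax":0,"ay":0,"az":0},
    {"fingers":0,"x":5,"y":0,"z":14,"ax":0,"ay":0,"az":0},
    {"fingers":0,"x":5,"y":0,"z":15,"ax":0,"ay":0,"az":0},
    {"fingers":0,"x":0,"y":0,"z":0,"ax":0,"ay":0,"az":0},
    {"fingers":0,"x":0,"y":0,"z":0,"ax":0,"ay":0,"az":0},
  ],
)

```text
t: 4.15
eef_pos: [0.4568, 0.0814, 0.2062]
tool_rot: [0.279, 0.198, 0.938, -0.058]
contact_force: [-0.5, -0.1, -0.1]
gripper_width: 0.002
grasp_force: 0.0
```

```bash
python3 g.py; python3 - <<'E'
from h import *
c=cam('scene'); t=cam('top')
a=cv2.resize(c['pixels'][150:300,220:370],(400,400),interpolation=cv2.INTER_CUBIC); b=cv2.resize(t['pixels'][120:270,250:400],(400,400),interpolation=cv2.INTER_CUBIC)
cv2.imwrite('pics/s2.png',np.hstack([a,b])[:,:,::-1])
E
```

```text
t 4.15 q [-1.22 -0.02  0.56  2.42  0.92  0.66 -0.23] F(uYz) [-0.3 -0.4 -0.1] w 0.0
uYz [-86.6   1.5 206.2]
toolaxes(uYz cols x y z) [[-0.003, 1.0, 0.004], [-0.838, -0.005, 0.546], [-0.546, 0.002, -0.838]]
```

View pics/s2.png

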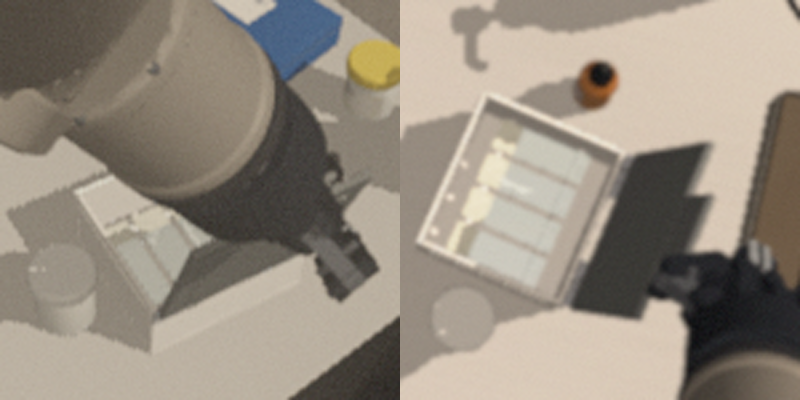

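Request:
jog_arm(
  rows=[
    {"fingers":0,"x":0,"y":8,"z":0,"ax":0,"ay":0,"az":0},
    {"fingers":0,"x":0,"y":8,"z":0,"ax":0,"ay":0,"az":0},
    {"fingers":0,"x":0,"y":8,"z":0,"ax":0,"ay":0,"az":0},
    {"fingers":0,"x":0,"y":8,"z":0,"ax":0,"ay":0,"az":0},
    {"fingers":0,"x":0,"y":8,"z":0,"ax":0,"ay":0,"az":0},
    {"fingers":0,"x":0,"y":8,"z":0,"ax":0,"ay":0,"az":0},
    {"fingers":0,"x":0,"y":8,"z":0,"ax":0,"ay":0,"az":0},
    {"fingers":0,"x":0,"y":0,"z":0,"ax":0,"ay":0,"az":0},
  ],
)

```text
t: 5.05
eef_pos: [0.4802, 0.1344, 0.2066]
tool_rot: [0.279, 0.198, 0.938, -0.057]
contact_force: [1.2, 0.3, 0.7]
gripper_width: 0.005
grasp_force: 0.0
```

```bash
python3 g.py; cat > look.py <<'E'
from h import *
import sys
c=cam('scene'); t=cam('top'); w=cam('wrist')
P=[bot.get_obs()['eef_pos']]
print('tcp in top crop',((proj(t,P)-[250,120])/.375).round(), 'scene crop',((proj(c,P)-[220,150])/.375).round())
p=np.load('p.npz');u=-p['X'];Z=np.array([0,0,1])
for a in (1.8,1.6,1.5,1.4,1.0,.8,.5,.2,0):
    q=[p['H']+r*(u*np.cos(a)+Z*np.sin(a))+p['Y']*y for r,y in((.16,.025),(.16,-.025),(.126,.065),(.126,-.065))]
    print(a,'top',((proj(t,q)-[250,120])/.375).round().tolist())
a=cv2.resize(c['pixels'][150:300,220:370],(400,400),interpolation=cv2.INTER_CUBIC); b=cv2.resize(t['pixels'][120:270,250:400],(400,400),interpolation=cv2.INTER_CUBIC)
cv2.imwrite('pics/'+sys.argv[1],np.hstack([a,b])[:,:,::-1])
E
python3 look.py s3.png
```

```text
t 5.05 q [-1.25  0.08  0.54  2.33  0.84  0.65 -0.22] F(uYz) [0.7 0.9 0.7] w 0.01
uYz [-28.8   1.2 206.6]
toolaxes(uYz cols x y z) [[-0.004, 1.0, 0.007], [-0.838, -0.007, 0.546], [-0.546, 0.004, -0.838]]
tcp in top crop [[273. 219.]] scene crop [[284. 176.]]
1.8 top [[298.0, 187.0], [268.0, 258.0], [300.0, 136.0], [225.0, 314.0]]
1.6 top [[253.0, 166.0], [223.0, 237.0], [266.0, 120.0], [190.0, 298.0]]
1.5 top [[230.0, 156.0], [199.0, 227.0], [248.0, 113.0], [172.0, 291.0]]
1.4 top [[206.0, 147.0], [176.0, 217.0], [231.0, 106.0], [154.0, 283.0]]
1.0 top [[119.0, 117.0], [89.0, 186.0], [164.0, 85.0], [88.0, 257.0]]
0.8 top [[83.0, 109.0], [53.0, 175.0], [136.0, 79.0], [61.0, 247.0]]
0.5 top [[44.0, 105.0], [15.0, 168.0], [104.0, 77.0], [31.0, 239.0]]
0.2 top [[23.0, 110.0], [-4.0, 170.0], [85.0, 82.0], [15.0, 238.0]]
0 top [[20.0, 117.0], [-7.0, 175.0], [81.0, 88.0], [12.0, 240.0]]
```

View pics/s3.png

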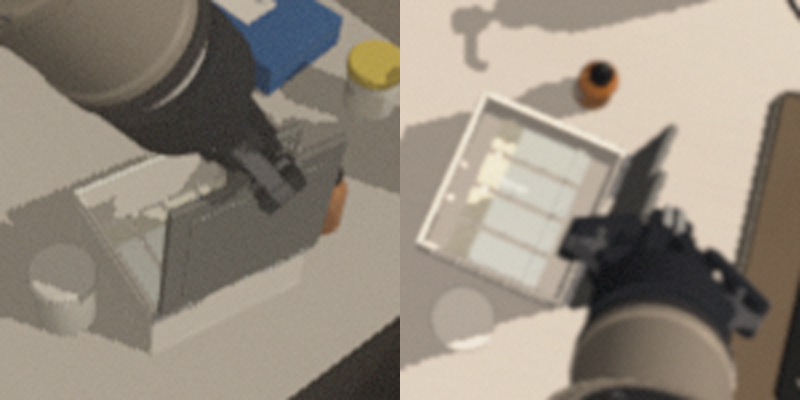

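Request:
jog_arm(
  rows=[
    {"fingers":0,"x":0,"y":10,"z":0,"ax":0,"ay":0,"az":0},
    {"fingers":0,"x":0,"y":12,"z":0,"ax":0,"ay":0,"az":0},
    {"fingers":0,"x":-22,"y":0,"z":-34,"ax":0,"ay":0,"az":0},
    {"fingers":0,"x":1,"y":38,"z":-3,"ax":0,"ay":0,"az":0},
    {"fingers":0,"x":4,"y":38,"z":-3,"ax":0,"ay":-4,"az":0},
    {"fingers":0,"x":7,"y":36,"z":1,"ax":0,"ay":-3,"az":0},
    {"fingers":0,"x":29,"y":-3,"z":35,"ax":0,"ay":0,"az":0},
    {"fingers":0,"x":31,"y":-2,"z":36,"ax":0,"ay":0,"az":0},
  ],
)

```text
t: 6.0
eef_pos: [0.5205, 0.2605, 0.1508]
tool_rot: [0.336, 0.193, 0.92, -0.066]
contact_force: [0.4, 0.4, -0.2]
gripper_width: 0.003
grasp_force: 0.0
```

```bash
python3 g.py 100 -12 150; python3 look.py s4.png
```

```text
t 6.0 q [-1.35  0.42  0.51  2.18  0.94  0.6  -0.55] F(uYz) [ 0.5  0.2 -0.2] w 0.0
uYz [102.8 -13.5 150.8]
toolaxes(uYz cols x y z) [[-0.002, 1.0, 0.012], [-0.766, -0.009, 0.643], [-0.643, 0.008, -0.766]]
[100. -12. 150.] d [-0.6 -2.8  1.5]
tcp in top crop [[ 78. 173.]] scene crop [[153. 108.]]
1.8 top [[298.0, 187.0], [268.0, 258.0], [300.0, 136.0], [225.0, 314.0]]
1.6 top [[253.0, 166.0], [223.0, 237.0], [266.0, 120.0], [190.0, 298.0]]
1.5 top [[230.0, 156.0], [199.0, 227.0], [248.0, 113.0], [172.0, 291.0]]
1.4 top [[206.0, 147.0], [176.0, 217.0], [231.0, 106.0], [154.0, 283.0]]
1.0 top [[119.0, 117.0], [89.0, 186.0], [164.0, 85.0], [88.0, 257.0]]
0.8 top [[83.0, 109.0], [53.0, 175.0], [136.0, 79.0], [61.0, 247.0]]
0.5 top [[44.0, 105.0], [15.0, 168.0], [104.0, 77.0], [31.0, 239.0]]
0.2 top [[23.0, 110.0], [-4.0, 170.0], [85.0, 82.0], [15.0, 238.0]]
0 top [[20.0, 117.0], [-7.0, 175.0], [81.0, 88.0], [12.0, 240.0]]
```

View pics/s4.png

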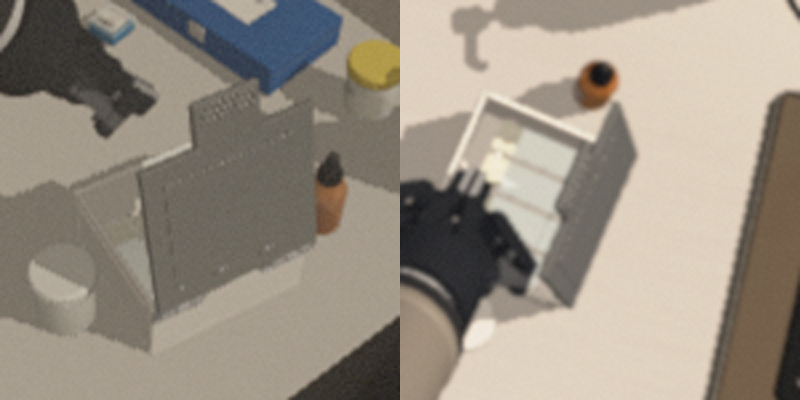

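Request:
jog_arm(
  rows=[
    {"fingers":0,"x":-4,"y":-11,"z":-4,"ax":0,"ay":0,"az":0},
    {"fingers":0,"x":-4,"y":-11,"z":-5,"ax":0,"ay":0,"az":0},
    {"fingers":0,"x":0,"y":0,"z":0,"ax":0,"ay":0,"az":0},
    {"fingers":0,"x":0,"y":0,"z":0,"ax":0,"ay":0,"az":0},
    {"fingers":0,"x":0,"y":0,"z":0,"ax":0,"ay":0,"az":0},
    {"fingers":0,"x":0,"y":0,"z":0,"ax":0,"ay":0,"az":0},
    {"fingers":0,"x":0,"y":0,"z":0,"ax":0,"ay":0,"az":0},
    {"fingers":0,"x":0,"y":0,"z":0,"ax":0,"ay":0,"az":0},
  ],
)

```text
t: 6.95
eef_pos: [0.5114, 0.2362, 0.1635]
tool_rot: [0.335, 0.194, 0.919, -0.069]
contact_force: [-1.0, 1.6, 0.4]
gripper_width: -0.002
grasp_force: 0.2
```

```bash
python3 g.py; python3 look.py s5.png|head -1
```

```text
t 6.95 q [-1.36  0.37  0.52  2.23  0.96  0.61 -0.54] F(uYz) [ 1.  -1.6  0.4] w -0.0
uYz [ 76.9 -11.8 163.5]
toolaxes(uYz cols x y z) [[-0.002, 1.0, 0.006], [-0.765, -0.006, 0.643], [-0.643, 0.003, -0.765]]
tcp in top crop [[107. 181.]] scene crop [[170. 114.]]
```

View pics/s5.png

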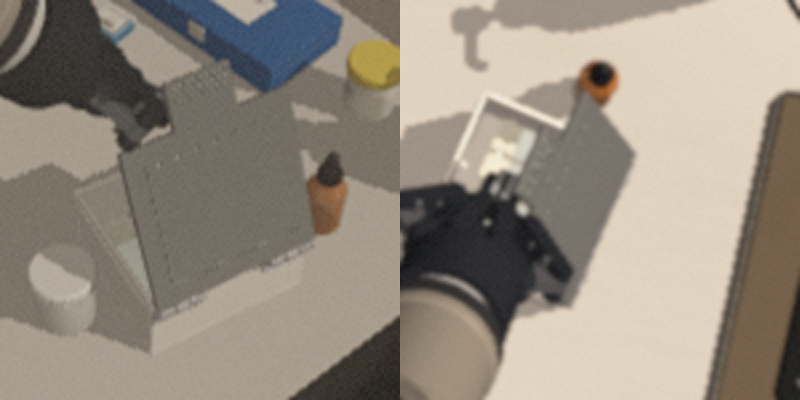

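```bash
python3 g.py $(python3 -c "
from math import *
for a in (.98,.82,.66,.5,.33,.17,0): print(round(150*cos(a)+14.5,1),-12,round(27+150*sin(a),1))")
```

```text
t 7.1 q [-1.36  0.37  0.52  2.23  0.96  0.61 -0.54] F(uYz) [ 1.1 -0.9 -0.2] w 0.0
uYz [ 76.7 -11.8 163.4]
toolaxes(uYz cols x y z) [[-0.002, 1.0, 0.005], [-0.765, -0.005, 0.643], [-0.643, 0.003, -0.765]]
[ 98.1 -12.  151.6] d [ 7.7 21.3  9. ]
[116.8 -12.  136.7] d [ 9.5 18.7 11.5]
[133. -12. 119.] d [11.4 16.2 13.6]
[146.1 -12.   98.9] d [12.9 13.  15.5]
[156.4 -12.   75.6] d [15.  10.2 17.9]
[162.3 -12.   52.4] d [14.9  5.8 17.8]
[164.5 -12.   27. ] d [16.3  2.1 19.5]
```

Request:
jog_arm(
  rows=[
    {"fingers":0,"x":0.9,"y":2.8,"z":1.0,"ax":0,"ay":0,"az":0},
    {"fingers":0,"x":0.9,"y":2.8,"z":1.0,"ax":0,"ay":0,"az":0},
    {"fingers":0,"x":0.9,"y":2.7,"z":1.1,"ax":0,"ay":0,"az":0},
    {"fingers":0,"x":1.0,"y":2.7,"z":1.1,"ax":0,"ay":0,"az":0},
    {"fingers":0,"x":1.0,"y":2.6,"z":1.2,"ax":0,"ay":0,"az":0},
    {"fingers":0,"x":1.0,"y":2.6,"z":1.2,"ax":0,"ay":0,"az":0},
    {"fingers":0,"x":1.0,"y":2.6,"z":1.2,"ax":0,"ay":0,"az":0},
    {"fingers":0,"x":1.0,"y":2.5,"z":1.2,"ax":0,"ay":0,"az":0},
  ],
)

```text
t: 7.9
eef_pos: [0.52, 0.2557, 0.1516]
tool_rot: [0.335, 0.194, 0.919, -0.069]
contact_force: [-0.4, 0.7, -1.3]
gripper_width: -0.002
grasp_force: 0.2
```

Request:
jog_arm(
  rows=[
    {"fingers":0,"x":1.1,"y":2.5,"z":1.3,"ax":0,"ay":0,"az":0},
    {"fingers":0,"x":1.1,"y":2.4,"z":1.4,"ax":0,"ay":0,"az":0},
    {"fingers":0,"x":1.2,"y":2.4,"z":1.4,"ax":0,"ay":0,"az":0},
    {"fingers":0,"x":1.2,"y":2.3,"z":1.4,"ax":0,"ay":0,"az":0},
    {"fingers":0,"x":1.2,"y":2.3,"z":1.5,"ax":0,"ay":0,"az":0},
    {"fingers":0,"x":1.2,"y":2.3,"z":1.5,"ax":0,"ay":0,"az":0},
    {"fingers":0,"x":1.2,"y":2.3,"z":1.5,"ax":0,"ay":0,"az":0},
    {"fingers":0,"x":1.3,"y":2.2,"z":1.5,"ax":0,"ay":0,"az":0},
  ],
)

```text
t: 8.7
eef_pos: [0.5277, 0.2728, 0.1367]
tool_rot: [0.335, 0.194, 0.919, -0.069]
contact_force: [-0.6, -0.2, -1.6]
gripper_width: 0.0
grasp_force: 0.3
```

Request:
jog_arm(
  rows=[
    {"fingers":0,"x":1.4,"y":2.2,"z":1.6,"ax":0,"ay":0,"az":0},
    {"fingers":0,"x":1.4,"y":2.1,"z":1.7,"ax":0,"ay":0,"az":0},
    {"fingers":0,"x":1.4,"y":2.1,"z":1.7,"ax":0,"ay":0,"az":0},
    {"fingers":0,"x":1.4,"y":2.0,"z":1.7,"ax":0,"ay":0,"az":0},
    {"fingers":0,"x":1.5,"y":2.0,"z":1.7,"ax":0,"ay":0,"az":0},
    {"fingers":0,"x":1.5,"y":2.0,"z":1.7,"ax":0,"ay":0,"az":0},
    {"fingers":0,"x":1.5,"y":1.9,"z":1.8,"ax":0,"ay":0,"az":0},
    {"fingers":0,"x":1.5,"y":1.9,"z":1.8,"ax":0,"ay":0,"az":0},
  ],
)

```text
t: 9.5
eef_pos: [0.5341, 0.2876, 0.1188]
tool_rot: [0.335, 0.194, 0.919, -0.069]
contact_force: [-0.6, 0.4, -0.5]
gripper_width: 0.001
grasp_force: 0.3
```

```bash
python3 g.py 146.1 -12 98.9 156.4 -12 75.6 162.3 -12 52.4 164.5 -12 27; python3 look.py s6.png|head -1
```

```text
t 9.5 q [-1.34  0.53  0.49  2.13  0.92  0.56 -0.58] F(uYz) [ 0.1 -0.7 -0.5] w 0.0
uYz [133.2 -12.1 118.8]
toolaxes(uYz cols x y z) [[-0.002, 1.0, 0.006], [-0.766, -0.005, 0.643], [-0.643, 0.003, -0.766]]
[146.1 -12.   98.9] d [12.7 12.9 15.4]
[156.4 -12.   75.6] d [15.  10.2 17.9]
[162.3 -12.   52.4] d [14.9  5.8 17.8]
[164.5 -12.   27. ] d [16.3  2.1 19.5]
tcp in top crop [[ 32. 160.]] scene crop [[129. 105.]]
```

View pics/s6.png

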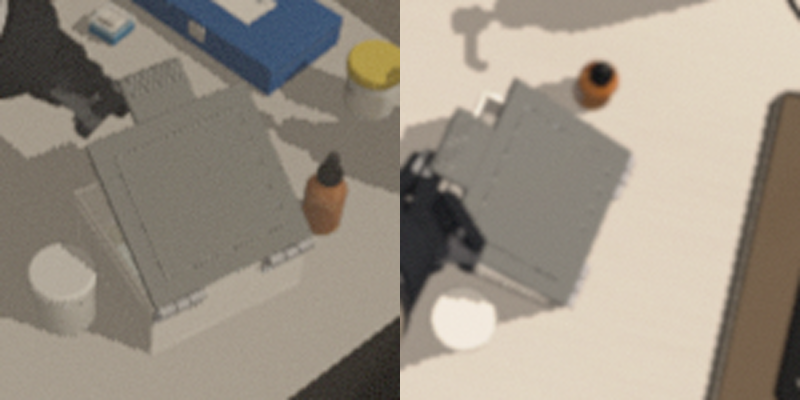

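Request:
jog_arm(
  rows=[
    {"fingers":0,"x":1.5,"y":1.8,"z":1.8,"ax":0,"ay":0,"az":0},
    {"fingers":0,"x":1.5,"y":1.8,"z":1.8,"ax":0,"ay":0,"az":0},
    {"fingers":0,"x":1.6,"y":1.7,"z":1.9,"ax":0,"ay":0,"az":0},
    {"fingers":0,"x":1.6,"y":1.6,"z":1.9,"ax":0,"ay":0,"az":0},
    {"fingers":0,"x":1.6,"y":1.6,"z":2.0,"ax":0,"ay":0,"az":0},
    {"fingers":0,"x":1.6,"y":1.5,"z":2.0,"ax":0,"ay":0,"az":0},
    {"fingers":0,"x":1.6,"y":1.5,"z":2.0,"ax":0,"ay":0,"az":0},
    {"fingers":0,"x":1.7,"y":1.4,"z":2.0,"ax":0,"ay":0,"az":0},
  ],
)

```text
t: 10.45
eef_pos: [0.5395, 0.2994, 0.0988]
tool_rot: [0.335, 0.194, 0.919, -0.069]
contact_force: [-0.7, -0.5, -1.3]
gripper_width: -0.001
grasp_force: 0.5
```

Request:
jog_arm(
  rows=[
    {"fingers":0,"x":1.8,"y":1.4,"z":2.1,"ax":0,"ay":0,"az":0},
    {"fingers":0,"x":1.8,"y":1.4,"z":2.2,"ax":0,"ay":0,"az":0},
    {"fingers":0,"x":1.9,"y":1.3,"z":2.2,"ax":0,"ay":0,"az":0},
    {"fingers":0,"x":1.9,"y":1.3,"z":2.2,"ax":0,"ay":0,"az":0},
    {"fingers":0,"x":1.9,"y":1.2,"z":2.3,"ax":0,"ay":0,"az":0},
    {"fingers":0,"x":1.9,"y":1.2,"z":2.3,"ax":0,"ay":0,"az":0},
    {"fingers":0,"x":1.9,"y":1.2,"z":2.3,"ax":0,"ay":0,"az":0},
    {"fingers":0,"x":1.9,"y":1.1,"z":2.3,"ax":0,"ay":0,"az":0},
  ],
)

```text
t: 11.25
eef_pos: [0.5436, 0.3087, 0.0755]
tool_rot: [0.335, 0.194, 0.919, -0.069]
contact_force: [-0.8, 0.3, -0.6]
gripper_width: 0.002
grasp_force: 0.5
```

```bash
python3 g.py 162.3 -12 52.4 164.5 -12 27;  python3 - <<'E'
from h import *
p=np.load('p.npz');u=-p['X'];Z=np.array([0,0,1])
t=cam('top');np.save('t7.npy',t,allow_pickle=True)
# far +Y plate corner is unobstructed: sample brightness transition predictions per angle
g=cv2.cvtColor(t['pixels'],cv2.COLOR_RGB2GRAY)
for y in (.03,.055):
  L=[(r,g[tuple(np.clip(proj(t,[p['H']+r*u*np.cos(a)+r*Z*np.sin(a)+p['Y']*y])[0].round().astype(int)[::-1],0,[383,511]))]) for a in (.33,) for r in np.arange(.1,.15,.003)]
  print(y,[(round(r*1000),int(v)) for r,v in L])
E
```

```text
t 11.25 q [-1.34  0.64  0.49  2.09  0.94  0.5  -0.65] F(uYz) [-0.1 -0.9 -0.6] w 0.0
uYz [156.2 -12.   75.5]
toolaxes(uYz cols x y z) [[-0.002, 1.0, 0.006], [-0.766, -0.005, 0.643], [-0.643, 0.003, -0.766]]
[162.3 -12.   52.4] d [14.8  6.  17.7]
[164.5 -12.   27. ] d [16.3  2.1 19.5]
0.03 [(100, 138), (103, 138), (106, 138), (109, 132), (112, 131), (115, 136), (118, 136), (121, 137), (124, 133), (127, 122), (130, 148), (133, 148), (136, 148), (139, 168), (142, 192), (145, 211), (148, 211)]
0.055 [(100, 137), (103, 137), (106, 137), (109, 137), (112, 136), (115, 137), (118, 137), (121, 139), (124, 132), (127, 138), (130, 190), (133, 213), (136, 211), (139, 211), (142, 212), (145, 213), (148, 212)]
```

Request:
jog_arm(
  rows=[
    {"fingers":0,"x":1.8,"y":0.9,"z":2.2,"ax":0,"ay":0,"az":0},
    {"fingers":0,"x":1.8,"y":0.9,"z":2.2,"ax":0,"ay":0,"az":0},
    {"fingers":0,"x":1.8,"y":0.8,"z":2.2,"ax":0,"ay":0,"az":0},
    {"fingers":0,"x":1.9,"y":0.8,"z":2.2,"ax":0,"ay":0,"az":0},
    {"fingers":0,"x":1.9,"y":0.7,"z":2.2,"ax":0,"ay":0,"az":0},
    {"fingers":0,"x":1.9,"y":0.7,"z":2.2,"ax":0,"ay":0,"az":0},
    {"fingers":0,"x":1.9,"y":0.6,"z":2.2,"ax":0,"ay":0,"az":0},
    {"fingers":0,"x":1.9,"y":0.5,"z":2.2,"ax":0,"ay":0,"az":0},
  ],
)

```text
t: 12.1
eef_pos: [0.546, 0.3142, 0.0525]
tool_rot: [0.335, 0.194, 0.919, -0.069]
contact_force: [-0.4, -0.6, -1.4]
gripper_width: 0.005
grasp_force: 0.4
```

Request:
jog_arm(
  rows=[
    {"fingers":0,"x":1.3,"y":0.3,"z":1.6,"ax":0,"ay":0,"az":0},
    {"fingers":0,"x":1.3,"y":0.2,"z":1.6,"ax":0,"ay":0,"az":0},
    {"fingers":0,"x":1.3,"y":0.2,"z":1.6,"ax":0,"ay":0,"az":0},
    {"fingers":0,"x":1.3,"y":0.2,"z":1.6,"ax":0,"ay":0,"az":0},
    {"fingers":0,"x":1.3,"y":0.2,"z":1.6,"ax":0,"ay":0,"az":0},
    {"fingers":0,"x":1.3,"y":0.2,"z":1.6,"ax":0,"ay":0,"az":0},
    {"fingers":0,"x":1.3,"y":0.2,"z":1.6,"ax":0,"ay":0,"az":0},
    {"fingers":0,"x":1.3,"y":0.2,"z":1.6,"ax":0,"ay":0,"az":0},
  ],
)

```text
t: 12.9
eef_pos: [0.5469, 0.3155, 0.0361]
tool_rot: [0.335, 0.194, 0.919, -0.069]
contact_force: [-0.9, -0.8, -0.2]
gripper_width: -0.002
grasp_force: 0.6
```

```bash
python3 g.py 164.5 -12 27 
```

```text
t 12.9 q [-1.35  0.73  0.5   2.08  0.97  0.44 -0.73] F(uYz) [-1.1 -0.5 -0.2] w -0.0
uYz [163.9 -11.9  36.1]
toolaxes(uYz cols x y z) [[-0.002, 1.0, 0.006], [-0.766, -0.005, 0.643], [-0.643, 0.003, -0.766]]
[164.5 -12.   27. ] d [5.9 0.6 6.9]
```

Request:
jog_arm(
  rows=[
    {"fingers":0,"x":0.6,"y":0,"z":0.8,"ax":0,"ay":0,"az":0},
    {"fingers":0,"x":0.6,"y":0,"z":0.8,"ax":0,"ay":0,"az":0},
    {"fingers":0,"x":0.6,"y":0,"z":0.8,"ax":0,"ay":0,"az":0},
    {"fingers":0,"x":0.6,"y":0,"z":0.8,"ax":0,"ay":0,"az":0},
    {"fingers":0,"x":0.6,"y":0,"z":0.8,"ax":0,"ay":0,"az":0},
    {"fingers":0,"x":0.6,"y":0,"z":0.8,"ax":0,"ay":0,"az":0},
    {"fingers":0,"x":0.6,"y":0,"z":0.8,"ax":0,"ay":0,"az":0},
    {"fingers":0,"x":0.6,"y":0,"z":0.8,"ax":0,"ay":0,"az":0},
  ],
)

```text
t: 13.7
eef_pos: [0.5479, 0.316, 0.0287]
tool_rot: [0.336, 0.194, 0.919, -0.069]
contact_force: [-0.9, 1.8, 3.2]
gripper_width: -0.001
grasp_force: 0.2
```

Request:
jog_arm(
  rows=[
    {"fingers":0,"x":0.6,"y":0,"z":0.8,"ax":0,"ay":0,"az":0},
    {"fingers":0,"x":0.6,"y":0,"z":0.8,"ax":0,"ay":0,"az":0},
    {"fingers":0,"x":0.6,"y":0,"z":0.8,"ax":0,"ay":0,"az":0},
    {"fingers":0,"x":0.6,"y":0,"z":0.8,"ax":0,"ay":0,"az":0},
    {"fingers":0,"x":0,"y":0,"z":0,"ax":0,"ay":0,"az":0},
    {"fingers":0,"x":0,"y":0,"z":0,"ax":0,"ay":0,"az":0},
    {"fingers":0,"x":0,"y":0,"z":0,"ax":0,"ay":0,"az":0},
    {"fingers":0,"x":0,"y":0,"z":0,"ax":0,"ay":0,"az":0},
  ],
)

```text
t: 14.5
eef_pos: [0.5496, 0.3181, 0.0258]
tool_rot: [0.336, 0.194, 0.919, -0.067]
contact_force: [4.7, 4.9, 5.0]
gripper_width: -0.003
grasp_force: 0.0
```

```bash
cat > ang.py <<'E'
from h import *
p=np.load('p.npz');u=-p['X'];Z=np.array([0,0,1])
c=cam('top'); g=cv2.cvtColor(c['pixels'],cv2.COLOR_RGB2GRAY)
c2=cam('scene'); g2=cv2.cvtColor(c2['pixels'],cv2.COLOR_RGB2GRAY)
# +Y side top edge of plate (r=.08): scan in z? find grey->light edge along Y at r=.1 and front edge at y=.045
for nm,cc,gg in(('top',c,g),('scene',c2,g2)):
  for r in (.06,.12):
    q=proj(cc,[p['H']+r*u+Z*.006+p['Y']*y for y in np.arange(.05,.085,.003)]); print(nm,r,[int(v) for v in cv2.remap(gg,q[:,0].astype('f4'),q[:,1].astype('f4'),1).ravel()])
  q=proj(cc,[p['H']+r*u+Z*.006+p['Y']*.045 for r in np.arange(.105,.15,.003)]); print(nm,'front',[int(v) for v in cv2.remap(gg,q[:,0].astype('f4'),q[:,1].astype('f4'),1).ravel()])
E
python3 g.py;python3 ang.py
```

```text
t 14.5 q [-1.35  0.76  0.51  2.07  0.98  0.42 -0.76] F(uYz) [6.3 2.3 5. ] w -0.0
uYz [167.3 -10.4  25.8]
toolaxes(uYz cols x y z) [[-0.001, 1.0, 0.011], [-0.765, -0.008, 0.644], [-0.644, 0.008, -0.765]]
top 0.06 [125, 125, 126, 127, 132, 161, 177, 159, 146, 148, 145, 144]
top 0.12 [126, 124, 125, 125, 134, 174, 205, 210, 211, 210, 209, 211]
top front [127, 124, 119, 123, 126, 124, 126, 149, 193, 212, 211, 211, 210, 211, 211]
scene 0.06 [104, 103, 105, 100, 105, 132, 155, 154, 156, 155, 156, 156]
scene 0.12 [103, 102, 100, 102, 104, 127, 152, 154, 155, 144, 117, 113]
scene front [100, 102, 102, 101, 103, 101, 100, 112, 144, 155, 154, 154, 156, 154, 155]
```

Request:
jog_arm(
  rows=[
    {"fingers":0,"x":0,"y":3,"z":0,"ax":0,"ay":0,"az":0},
    {"fingers":0,"x":0,"y":4,"z":0,"ax":0,"ay":0,"az":0},
    {"fingers":0,"x":0,"y":5,"z":0,"ax":0,"ay":0,"az":0},
    {"fingers":0,"x":0,"y":6,"z":0,"ax":0,"ay":0,"az":0},
    {"fingers":0,"x":0,"y":7,"z":0,"ax":0,"ay":0,"az":0},
    {"fingers":0,"x":0,"y":7,"z":0,"ax":0,"ay":0,"az":0},
    {"fingers":0,"x":0,"y":7,"z":0,"ax":0,"ay":0,"az":0},
    {"fingers":0,"x":0,"y":0,"z":0,"ax":0,"ay":0,"az":0},
  ],
)

```text
t: 15.4
eef_pos: [0.5637, 0.3525, 0.0244]
tool_rot: [0.335, 0.194, 0.919, -0.068]
contact_force: [1.1, 0.2, -0.4]
gripper_width: -0.003
grasp_force: 0.0
```

```bash
python3 g.py;python3 ang.py
```

```text
t 15.4 q [-1.31  0.78  0.45  1.98  0.91  0.48 -0.68] F(uYz) [ 0.6  1.  -0.4] w -0.0
uYz [204.5 -11.6  24.4]
toolaxes(uYz cols x y z) [[-0.002, 1.0, 0.007], [-0.766, -0.006, 0.643], [-0.643, 0.004, -0.766]]
top 0.06 [126, 125, 126, 125, 132, 160, 177, 158, 147, 146, 146, 144]
top 0.12 [126, 125, 125, 125, 133, 175, 206, 210, 211, 209, 209, 211]
top front [126, 123, 119, 124, 125, 124, 127, 150, 193, 211, 210, 211, 210, 210, 210]
scene 0.06 [102, 101, 104, 100, 104, 131, 155, 154, 153, 153, 155, 154]
scene 0.12 [101, 99, 102, 98, 104, 127, 153, 155, 153, 144, 122, 112]
scene front [101, 103, 107, 100, 103, 101, 101, 111, 143, 154, 154, 154, 153, 153, 153]
```

Clear of the tongue, with no force and the cover unchanged. Now I back off along the tool and upward, then check the cover and bystanders numerically.

Request:
jog_arm(
  rows=[
    {"fingers":0,"x":-8,"y":5,"z":-12,"ax":0,"ay":0,"az":0},
    {"fingers":0,"x":-12,"y":5,"z":-18,"ax":0,"ay":0,"az":0},
    {"fingers":0,"x":-12,"y":5,"z":-18,"ax":0,"ay":0,"az":0},
    {"fingers":0,"x":-12,"y":5,"z":-18,"ax":0,"ay":0,"az":0},
    {"fingers":0,"x":-12,"y":5,"z":-18,"ax":0,"ay":0,"az":0},
    {"fingers":0,"x":-12,"y":5,"z":-18,"ax":0,"ay":0,"az":0},
    {"fingers":0,"x":-12,"y":5,"z":-18,"ax":0,"ay":0,"az":0},
    {"fingers":0,"x":-12,"y":5,"z":-18,"ax":0,"ay":0,"az":0},
  ],
)

```text
t: 16.3
eef_pos: [0.5622, 0.3939, 0.1901]
tool_rot: [0.335, 0.194, 0.919, -0.07]
contact_force: [-0.4, 0.2, 0.1]
gripper_width: -0.001
grasp_force: 0.0
```

Request:
jog_arm(
  rows=[
    {"fingers":0,"x":-12,"y":20,"z":-10,"ax":0,"ay":0,"az":0},
    {"fingers":0,"x":-12,"y":20,"z":-10,"ax":0,"ay":0,"az":0},
    {"fingers":0,"x":-12,"y":20,"z":-10,"ax":0,"ay":0,"az":0},
    {"fingers":0,"x":-12,"y":20,"z":-10,"ax":0,"ay":0,"az":0},
    {"fingers":0,"x":0,"y":0,"z":0,"ax":0,"ay":0,"az":0},
    {"fingers":0,"x":0,"y":0,"z":0,"ax":0,"ay":0,"az":0},
    {"fingers":0,"x":0,"y":0,"z":0,"ax":0,"ay":0,"az":0},
    {"fingers":0,"x":0,"y":0,"z":0,"ax":0,"ay":0,"az":0},
  ],
)

```text
t: 17.1
eef_pos: [0.6041, 0.4618, 0.25]
tool_rot: [0.335, 0.194, 0.919, -0.07]
contact_force: [-0.6, -0.4, -0.4]
gripper_width: -0.003
grasp_force: 0.0
```

```bash
python3 g.py;python3 ang.py; python3 - <<'E'
from h import *
from h import cam
p=np.load('p.npz');u=-p['X']
for n in('top','scene'):
    a=np.load(n+'.npy',allow_pickle=True).item(); b=cam(n)
    for k,q,h in(('pot',(.425,.265,.03),16),('drop',(.609,.16,.04),14),('mk1',(.4145,.50,.01),8),('mk2',(.409,.40,.01),8)):
        x,y=proj(a,[q])[0].round().astype(int); A,Bm=[cv2.cvtColor(i['pixels'],7)[y-h:y+h,x-h:x+h] for i in(a,b)]
        s=cv2.phaseCorrelate(A.astype('f4'),Bm.astype('f4')); print(n,k,(x,y),np.round(s[0],2),round(s[1],2))
E
```

```text
t 17.1 q [-1.24  0.56  0.32  1.6   0.64  0.97 -0.18] F(uYz) [-0.6 -0.4 -0.4] w -0.0
uYz [320.8 -19.4 250. ]
toolaxes(uYz cols x y z) [[-0.003, 1.0, 0.004], [-0.766, -0.005, 0.643], [-0.643, 0.001, -0.766]]
top 0.06 [122, 121, 123, 120, 128, 155, 170, 152, 142, 140, 142, 138]
top 0.12 [122, 122, 121, 121, 127, 168, 198, 205, 205, 204, 203, 204]
top front [121, 120, 115, 121, 122, 121, 123, 146, 187, 206, 205, 206, 205, 205, 206]
scene 0.06 [96, 95, 94, 95, 101, 126, 148, 148, 146, 145, 147, 147]
scene 0.12 [96, 97, 92, 97, 96, 120, 144, 147, 147, 136, 113, 104]
scene front [95, 95, 98, 95, 93, 95, 94, 104, 138, 147, 147, 146, 149, 148, 146]
top pot (np.int64(273), np.int64(240)) [0.47 0.09] 0.72
top drop (np.int64(323), np.int64(152)) [-0.28  0.37] 0.88
top mk1 (np.int64(162), np.int64(245)) [0.08 0.01] 0.94
top mk2 (np.int64(209), np.int64(248)) [-0.09  0.38] 0.85
scene pot (np.int64(243), np.int64(258)) [ 1.22 -0.25] 0.19
scene drop (np.int64(340), np.int64(222)) [-0.09 -0.13] 0.71
scene mk1 (np.int64(159), np.int64(212)) [0.23 0.  ] 0.92
scene mk2 (np.int64(189), np.int64(235)) [-0.06  0.24] 1.03
```

```bash
python3 -c "
from station import bot
print(bot.hand_in())"
```

```text
the job is handed in; nothing more can be done
None
```

The cover is shut: it was tipped past balance with the closed fingertip, caught on the finger at about 1.1 rad and lowered slowly, with one brief 8 N touch from the gripper at the end. The bystanders stayed in place, the arm finished clear, and I handed the job in at about 17 s; no verdict came back.

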